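# Rock a seized filter cassette out of its dock

### The arm

A 6-joint arm with a two-finger parallel gripper is mounted at the origin on a cart in front of the work surface, level with it; the furniture and walls round the work are solid. World frame = base frame: x ahead of the robot, y to its left, z up, the work surface at z = 0. Lengths are in m, angles in rad, forces in N, time in s.
With the tool pointing down it reaches from about 0.25 to 0.8 m from the base axis. Payload 8.5 kg.
Tool frame: the origin (TCP) lies midway between the tips of the shut fingers; the grasp point (between the pads) lies 19 mm behind it; z points along the fingers, y is the direction in which the jaws open and shut (so a half turn about z gives the same grasp; the last joint's range is limited). The gripper opens to 85 mm and grips with 20 to 120 N. Pads are 22 mm wide; open, the fingers measure 114 mm over their backs; the gripper's body (76 mm by 85 mm) begins 54 mm behind the grasp point. The pads swing forward as they close: fully open they stand 13 mm farther back than shut.
Start: joints at [-1.112, 0.238, -0.013, 1.319, 0, 1.571], TCP at [0.232, -0.471, 0.231] pointing down, gripper open.
Joint ranges: [-2.66, 2.66], [-1.03, 1.9], [-1.14, 1.46], [-1.82, 2.27], [-1.45, 1.34], [-3.14, 3.14]. Speed limits (rad/s): [2.22, 2.22, 2.79, 3.14, 3.14, 3.14].

### API

Orientations are given as a 3x3 rotation matrix whose columns are the frame's x, y, z axes.
In Python, from plant import bot gives the robot as it stands.
- The arm moves only by the tool send_rows, never from a script. Its argument "commands" is a list of rows, each a list of 3 entries, a list of its own where there are three numbers: the opening, from 0 (shut) to 1 (fully open), then the shift along the tool's x, y, z scaled (see below), then the turn, a rotation vector about the tool's x, y, z scaled (see below). In form: [[gripper, [x, y, z], [rx, ry, rz]], ...]. A call has 1 to 10 rows; each row is the pose to reach, as a shift and turn from the pose commanded when the call began, along the tool's axes at that moment; what a row does not reach only later rows make up. The controller multiplies each number of a shift by 300 mm and each number of a turn by 1.5 rad. A row lasts 1/12 s, in which the tool goes at most 41.7 mm and 7.16 degrees, less where a joint would pass 70% of its speed; a pose out of reach is approached as far as the arm can. A call with a number of a shift or a turn outside -1 to 1 is refused whole. A call with a gripper value outside its range is refused whole. The fingers move at their own pace and stop on an object; the grip force is fixed at half the most. Time passes only in rows, so rows that repeat a pose let the fingers close. It gives the time, the measured TCP pose, the force and the opening at its end, in the units of the state.
- bot.observe(): the state, without advancing time (a new reading comes with each control period).
- bot.capture(name): name is "scene" or "side" or "wrist"; returns the picture (384x512x3 uint8, red, green, blue); there is no depth.
- bot.get_calibration(name): a dict with "fx", "fy", "cx", "cy" (pixels), "rvec" (rotation vector, rad) and "tvec" (3), from world to camera coordinates, as OpenCV has them. Camera axes: x right, y down, z forward; pixel columns grow to the right and rows downward; lengths in m; the calibration is good to about 2 mm. The wrist camera is an equidistant fisheye: a pixel r from the principal point sees the ray r / f radians off the axis. A picture is of the moment at which its call begins: read the wrist's pose just before it. get_calibration takes no time and is no camera call; for the wrist camera it gives the pose at the moment of the call.
- bot.job_done(): hands the job in, once; it reports no verdict.
Trained networks look in the newest picture that a camera, given by its name, has taken for a name from the list of things; names that differ only in an ending like _2 or _b are one class to them, and where a whole thing is asked for, a point or a joint stands for the part that bears it (a point fixed in the world has none). Each returns a list of dicts, best first, with "conf" (0 to 1); they miss things now and then, are a little off and sometimes report something else, mostly with a low value. They report only what shows in the picture. A call takes as long as a camera call. They do not tell look-alikes from the thing itself.
- bot.boxes_of(label, camera): "at" ([x, y, z] in m, in world coordinates, good to about 4 mm: the middle of the surface that is visible of it).
The state is a dict: "time": time; "qpos": joint angles; "joint_velocities": joint speeds; "joint_efforts": joint torques, N m; "tool_pos": TCP position; "tool_rot": TCP orientation; "wrist_force": force on the tool from outside, world axes, zero at the start; "wrist_torque": the same for the moment, N m; "gripper_width": opening from 0.0 (shut) to 1.0 (fully open).
Only numpy, scipy, OpenCV 4.12 (cv2) and the standard library are available. Lean on these libraries where they do the work, as an engineer would, in place of code of your own. Each camera call takes 0.05 s, during which the arm holds its last target.

### The job

The black filter cassette has seized in its metal dock, held by a sprung roller catch at each end. Free it by rocking it sideways, towards one roller and then towards the other, so that first one end and then the other climbs past its catch (do not yank it straight out); then lift it out and stand it upright on its foot in the grey tray. Leave the other things on the desk where they are.

Things in the scene. Friction and masses are not known exactly. Their poses are not given: they have to be found in the camera images.
- cassette: Black optical filter cassette, 0.14 kg. Origin: centre of the underside; z up, y along its width; while seated its axes are the dock's. Body 20 mm in x, 50 in y, z 0 to 40, a 25 mm round window in both faces. On each end face (y = +-25) a ridge stands out to y = +-28: underside flat at z = 10, upper side sloping back at 45 deg to z = 14. On top a finger grip (see cassette_grip).
- cassette_grip (a point): Middle of the cassette's upright finger grip, on its axis, 72 mm above its underside: the height at which to grip it. The grip is 18 mm in x, 28 mm in y and runs from z = 40 to 92 mm; tilt the cassette with the fingers closed across y (across x it may pivot in the fingers). Axes as the cassette's.
- ridge_left (a point): Lower outer edge of the cassette's ridge at its +y end, (0, 28, 10) mm in the cassette's frame. In the dock's frame its z is 20 mm while seated and about 28 mm when it has climbed past the roller and rests on it. To raise it first, tilt the cassette about the dock's x axis by +0.2 to +0.25 rad, pivoting on the other end of the foot, (0, -25, 10) mm in the dock's frame.
- ridge_right (a point): The same at the -y end, (0, -28, 10) mm in the cassette's frame; to raise it first, mirror that. To raise the second ridge, tilt the other way, pivoting on the first ridge where it rests on its roller (the cassette leans about 0.15 rad then), to some 0.08 rad past upright. With both ridges on their rollers, the cassette lifts straight out freely.
- dock: Aluminium dock screwed to the desk; does not move. Origin: centre of its underside; z up, y along its length. Base plate 66 x 130 x 10 mm; the cassette's foot stands centred on its top (z = 10) between two guide walls 22.5 mm apart in x, up to z = 28. Towers at y = +-38 to +-58, 30 mm in x, up to z = 42, carry the catches. The cassette can tilt up to 0.26 rad before it meets a tower.
- catch_left (a joint): Sprung steel roller at the dock's +y end: radius 3 mm, axis along x, centre at y = 28, z = 25 mm in the dock's frame, just above the seated cassette's ridge. Value: how far it is pushed outwards, 0 to 0.0055 m; spring 10 N + 2.5 N/mm. Lifting one end past its roller takes about 20 N at that end, both at once 40 N; the roller then snaps in under the ridge and keeps that end up.
- catch_right (a joint): The same roller at the dock's -y end (y = -28 mm); the value grows as it is pushed outwards.
- tray: Grey open tray, fixed, 140 mm in x, 120 mm in y, 22 mm high, walls and floor 3 mm thick. Origin: centre of its underside; z up. Inner floor at z = 3 mm.
- kinematic_mount: Bystander: small black mirror mount with two knobs, 38 x 34 x 34 mm. Origin: centre of the underside.
- spare_objective: Bystander: microscope objective standing on its cap, 27 mm across, 50 mm high. Origin: centre of the underside.
- dropper_bottle: Bystander: amber dropper bottle, 33 mm across, 94 mm high. Origin: centre of the underside.
- tape_roll: Bystander: roll of tape lying flat, 68 mm across, 18 mm high. Origin: centre of the underside.
Not all that is in view belongs to the job. Of the things like the cassette, leave any that is blue; of the rest the larger one is meant.

How it is judged:
On the way, in this order (a step that is already met when the one before it is completed fails the run):
1. one end of the cassette is rocked up past its catch while the other end is still down in the dock (((z of ridge_left in the frame of dock above 0.0255 m and z of ridge_right in the frame of dock below 0.023 m) or (z of ridge_right in the frame of dock above 0.0255 m and z of ridge_left in the frame of dock below 0.023 m))), for 0.1 s.
2. the other end is up past its catch too, with the cassette still in the dock (z of ridge_left in the frame of dock between 0.026 and 0.05 m and z of ridge_right in the frame of dock between 0.026 and 0.05 m), for 0.05 s.
At the end, for the whole second after the job is handed in: The cassette stands upright (within 0.1 rad) and at rest on the inner floor of the tray, its underside within 5 mm of that floor and its centre at least 10 mm inside the tray's outer edges, and the four bystanders are within 30 mm of where they stood (x of cassette in the frame of tray between -0.06 and 0.06 m and y of cassette in the frame of tray between -0.05 and 0.05 m and z of cassette in the frame of tray between 0 and 0.008 m and angle between cassette's own z axis and vertical below 0.1 rad and linear speed of cassette below 0.02 m/s and distance of each of kinematic_mount, spare_objective, dropper_bottle, tape_roll from where it was at the start of the episode below 0.03 m); the robot touches nothing.
It fails at once if a bystander (mirror mount, objective, dropper bottle or tape roll) is moved by more than 50 mm (distance of any of kinematic_mount, spare_objective, dropper_bottle, tape_roll from where it was at the start of the episode above 0.05 m).
It also fails if it takes over 42 s, if anything falls off the work surface, if the arm or the gripper's body presses on something with over 40 N, if the wrist force passes 120 N, or if a joint passes its speed limit or range.

## Working session

There is one attempt and no reset: what is moved stays moved. The work goes in short steps, Python scripts to look and compute and a tool call to move; the robot and the scene stay as the last step left them, time stands still between calls to the robot, and variables do not carry over. Pictures are saved under pics/ and viewed, and the job is handed in when it is done.

Besides the shell and the picture viewer there is one more tool, called after "Emit:" as name(argument=value, ...) on one line, values as JSON. send_rows: Moves the arm, as the interface text tells. Its arguments: {"type":"object","properties":{"commands":{"type":"array"}},"required":["commands"]}

```bash
ls; mkdir -p pics; cat > look.py <<'E'
import cv2,numpy as np
def save(img,name): cv2.imwrite('pics/'+name+'.png',img[:,:,::-1])
E
python3 - <<'E'
from plant import bot
from look import *
s=bot.observe();print(s['time'],s['tool_pos'],s['tool_rot'],s['gripper_width'])
for c in ['scene','side']:
    save(bot.capture(c),c+'0');k=bot.get_calibration(c);print(c,k)
    for l in ['cassette','dock','tray']:
        print(l,[(np.round(d['at'],3).tolist(),round(d['conf'],2)) for d in bot.boxes_of(l,c)])
print(bot.observe()['time'])
E
```

```text
pics
0.0 [ 0.23232602 -0.47036357  0.2307008 ] [[ 8.96599231e-01  4.42842444e-01 -6.23173947e-04]
 [ 4.42842882e-01 -8.96598402e-01  1.21942721e-03]
 [-1.87226383e-05 -1.36930565e-03 -9.99999062e-01]] 0.9974473294404335
scene {'fx': 398.63060964743613, 'fy': 398.63060964743613, 'cx': 255.8357436032406, 'cy': 193.4722410904809, 'rvec': array([ 0.92573376, -2.73007136,  0.73565563]), 'tvec': array([0.5398958 , 0.1898789 , 0.88148338])}
cassette [([0.497, 0.329, 0.062], 0.88), ([0.39, 0.298, 0.032], 0.65)]
dock [([0.493, 0.339, 0.011], 0.78)]
tray [([0.483, 0.045, 0.002], 0.96)]
side {'fx': 428.34791369043893, 'fy': 428.34791369043893, 'cx': 255.9329527567898, 'cy': 194.05178523503682, 'rvec': array([ 2.12555811, -0.39355116,  0.17780077]), 'tvec': array([-0.47463909,  0.26126008,  0.64508028])}
cassette [([0.391, 0.289, 0.03], 0.64), ([0.612, 0.309, 0.034], 0.57)]
dock [([0.492, 0.291, 0.007], 0.65), ([0.48, 0.05, 0.001], 0.64)]
tray [([0.481, 0.052, -0.0], 0.69)]
0.4
```

View pics/scene0.png

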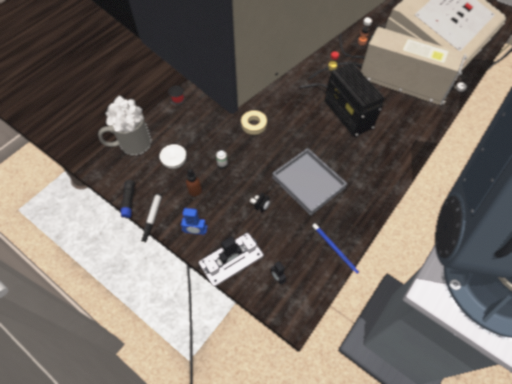

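View pics/side0.png

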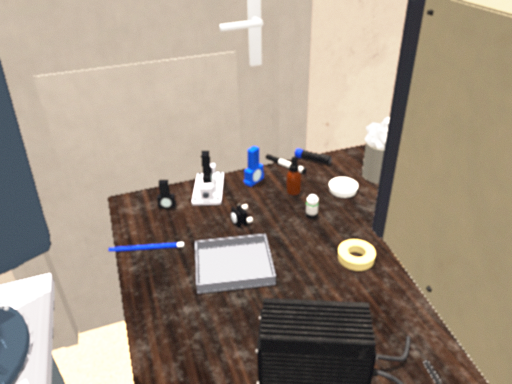

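```bash
python3 - <<'E'
import cv2
a=cv2.imread('pics/scene0.png');b=cv2.imread('pics/side0.png')
from plant import bot
import numpy as np
for n,i in (('scene',a),('side',b)):
    k=bot.get_calibration(n);K=np.array([[k['fx'],0,k['cx']],[0,k['fy'],k['cy']],[0,0,1]])
    for p in [(.495,.32,.05),(.39,.29,.03),(.612,.309,.034),(.483,.045,0)]:
        print(n,p,cv2.projectPoints(np.array([p]),k['rvec'],k['tvec'],K,None)[0].ravel())
E
```

```text
scene (0.495, 0.32, 0.05) [233.79961449 250.82355706]
scene (0.39, 0.29, 0.03) [280.88769234 271.75808862]
scene (0.612, 0.309, 0.034) [197.55308084 220.84975395]
scene (0.483, 0.045, 0) [306.74613805 180.31432268]
side (0.495, 0.32, 0.05) [203.89765915 173.52571337]
side (0.39, 0.29, 0.03) [162.72091028 196.67303521]
side (0.612, 0.309, 0.034) [252.54563732 171.84077828]
side (0.483, 0.045, 0) [236.38610604 266.02936841]
```

The possible cassettes are:
- the black one in the metal dock, scene (233,250) / side (206,170)
- the blue one, scene (193,222) / side (253,170)
- a small black one, scene (278,272) / side (165,195)

The description points to the black one in the dock. I'll check it in a close crop.

```bash
python3 - <<'E'
import cv2,numpy as np
a=cv2.imread('pics/scene0.png');b=cv2.imread('pics/side0.png')
c=cv2.resize(a[205:295,170:300],None,fx=6,fy=6,interpolation=cv2.INTER_CUBIC)[:540,:780]
d=cv2.resize(b[135:225,150:280],None,fx=6,fy=6,interpolation=cv2.INTER_CUBIC)[:540,:780]
cv2.imwrite('pics/c1.png',c);cv2.imwrite('pics/c2.png',d)
E
```

```text
(no output)
```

View pics/c1.png

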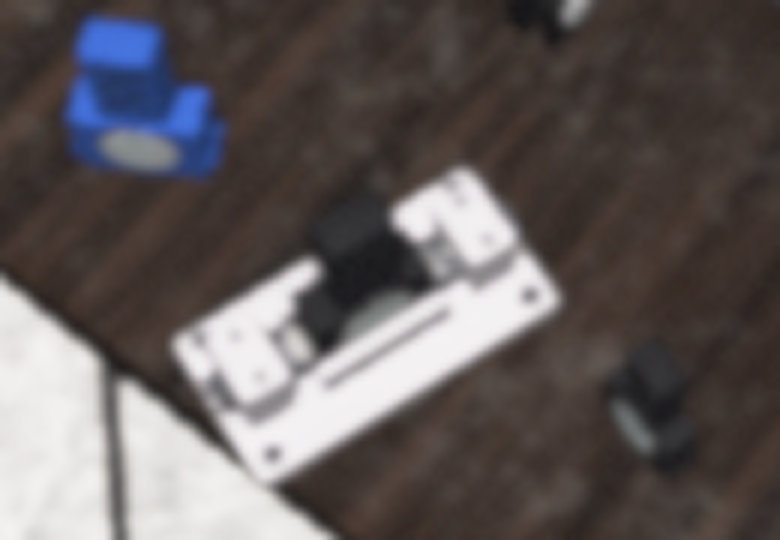

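View pics/c2.png

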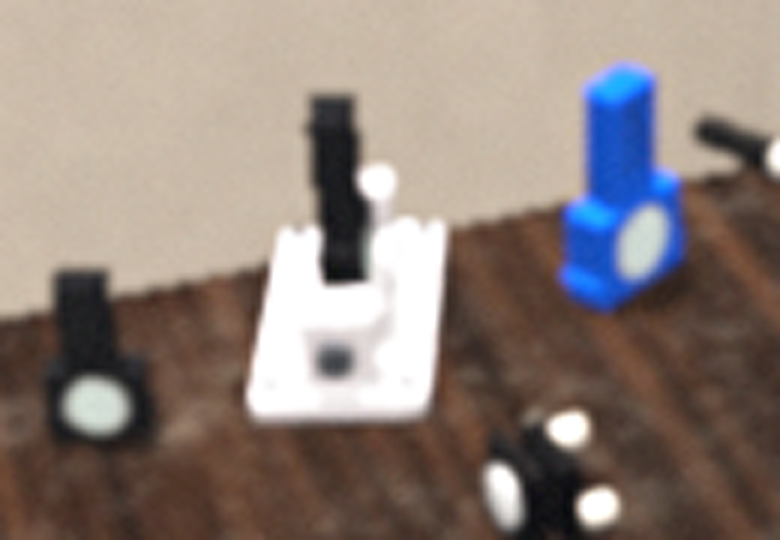

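```bash
cat >> look.py <<'E'
from plant import bot
def cam(n):
    k=bot.get_calibration(n);return np.array([[k['fx'],0,k['cx']],[0,k['fy'],k['cy']],[0,0,1]]),cv2.Rodrigues(k['rvec'])[0],np.array(k['tvec']).ravel()
def ray(n,uv,z):
    K,R,t=cam(n)
    x=(uv[0]-K[0,2])/K[0,0];y=(uv[1]-K[1,2])/K[1,1];d=np.array([x,y,1.])
    if n=='wrist':
        r=np.hypot(x,y);d=np.array([x/r*np.sin(r),y/r*np.sin(r),np.cos(r)])
    c=-R.T@t;d=R.T@d;return c+d*(z-c[2])/d[2]
def proj(n,P):
    K,R,t=cam(n);p=np.atleast_2d(P)@R.T+t
    if n=='wrist':
        r=np.hypot(p[:,0],p[:,1]);th=np.arctan2(r,p[:,2])
        return np.c_[K[0,0]*th*p[:,0]/r+K[0,2],K[1,1]*th*p[:,1]/r+K[1,2]]
    p=p@K.T;return p[:,:2]/p[:,2:]
E
python3 - <<'E'
from look import *
f=lambda u,v:(170+u/6,205+v/6)
g=lambda u,v:(150+u/6,135+v/6)
print([ray('scene',f(*p),z) for p,z in [((270,487),.005),((562,300),.005),((465,165),.042),((172,345),.01),((172,345),.042)]])
print([ray('side',g(*p),0.005) for p in [(248,413),(428,413)]])
a=ray('scene',f(355,205),.092);print(a)
s=bot.observe();R=s['tool_rot'];print('c',bot.get_calibration('wrist'));print(R.T@(np.array([.46,.26,.33])-s['tool_pos'])/.3)
E
```

```text
[array([0.48884474, 0.39592353, 0.005     ]), array([0.44795911, 0.27382634, 0.005     ]), array([0.50057288, 0.26507554, 0.042     ]), array([0.55138226, 0.37795085, 0.01      ]), array([0.54036848, 0.38444178, 0.042     ])]
[array([0.44929494, 0.27406226, 0.005     ]), array([0.51321409, 0.24793468, 0.005     ])]
[0.50672799 0.31770489 0.092     ]
c {'fx': 297.3186396354542, 'fy': 297.3186396354542, 'cx': 255.825148140721, 'cy': 190.21433828974673, 'rvec': array([-2.45295124,  1.52634607,  0.22011986]), 'tvec': array([-0.52585942, -0.03595629,  0.37852089])}
[ 1.75860526 -1.84779135 -0.32887199]
```

```bash
python3 - <<'E'
from look import *
s=bot.observe();R=s['tool_rot'];p=s['tool_pos'];K,Rc,t=cam('wrist')
print('cam in tool',R.T@(-Rc.T@t-p),'axes',np.round(R.T@Rc.T,2))
print((R.T@(np.array([.36,-.05,.31])-p)/.3))
E
```

```text
cam in tool [ 0.07224238  0.00076105 -0.14232586] axes [[-0.   -0.96 -0.28]
 [ 1.   -0.    0.  ]
 [-0.   -0.28  0.96]]
[ 1.00212396 -1.06891161 -0.26242109]
```

Emit:
send_rows(commands=[[1,[0.91,-0.96,-0.23],[0,0,-0.8]],[1,[0.91,-0.96,-0.23],[0,0,-0.8]],[1,[0.91,-0.96,-0.23],[0,0,-0.8]],[1,[0.91,-0.96,-0.23],[0,0,-0.8]],[1,[0.91,-0.96,-0.23],[0,0,-0.8]],[1,[0.91,-0.96,-0.23],[0,0,-0.8]],[1,[0.91,-0.96,-0.23],[0,0,-0.8]],[1,[0.91,-0.96,-0.23],[0,0,-0.8]],[1,[0.91,-0.96,-0.23],[0,0,-0.8]],[1,[0.91,-0.96,-0.23],[0,0,-0.8]]])

```text
time: 1.23
tool_pos: [0.35, -0.0889, 0.3012]
tool_rot: [[-0.096, 0.995, 0.002], [0.995, 0.096, 0.0], [0.0, 0.002, -1.0]]
wrist_force: [0.6, -0.8, 0.0]
gripper_width: 1.001
```

```bash
python3 - <<'E'
from look import *
s=bot.observe();R=s['tool_rot'];p=s['tool_pos'];print(p,s['time'],R[:,1],s['qpos'])
y=np.array([np.cos(np.radians(70.5)),np.sin(np.radians(70.5)),0]);z=np.array([0,0,-1.]);T=np.c_[np.cross(y,z),y,z]
print(R.T@(np.array([.47,.31,.27])-p)/.3,cv2.Rodrigues(R.T@T)[0].ravel()/1.5)
E
```

```text
[ 0.3500006  -0.088856    0.30123734] 1.2333 [0.99542113 0.09557364 0.00156604] [-2.49208180e-01 -6.29959636e-02 -1.75221563e-01  1.45715486e+00
  6.90762535e-04  1.22586864e+00]
[1.2851866  0.52507047 0.10516707] [ 9.94323940e-04  4.90653846e-04 -7.56491256e-01]
```

Emit:
send_rows(commands=[[1,[1.0,0.4,0.1],[0,0,-0.756]],[1,[1.0,0.4,0.1],[0,0,-0.756]],[1,[1.0,0.4,0.1],[0,0,-0.756]],[1,[1.0,0.4,0.1],[0,0,-0.756]],[1,[1.0,0.4,0.1],[0,0,-0.756]],[1,[1.0,0.4,0.1],[0,0,-0.756]],[1,[1.0,0.4,0.1],[0,0,-0.756]],[1,[1.0,0.4,0.1],[0,0,-0.756]],[1,[1.0,0.4,0.1],[0,0,-0.756]],[1,[1.0,0.4,0.1],[0,0,-0.756]]])

```text
time: 2.07
tool_pos: [0.4428, 0.2195, 0.2695]
tool_rot: [[-0.943, 0.333, -0.001], [0.333, 0.943, -0.001], [0.001, -0.001, -1.0]]
wrist_force: [0.6, -1.0, 0.0]
gripper_width: 1.001
```

```bash
python3 - <<'E'
from look import *
s=bot.observe();R=s['tool_rot'];p=s['tool_pos'];print(p,s['time'],R[:,1],s['qpos'])
i=bot.capture('wrist');save(i,'w1')
K,Rc,t=cam('wrist');print(proj('wrist',[.5,.32,.01]))
for l in ['cassette','cassette_grip','dock']:
  print(l,[(np.round(d['at'],4).tolist(),round(d['conf'],2)) for d in bot.boxes_of(l,'wrist')])
np.savez('w1.npz',K=K,R=Rc,t=t)
E
```

```text
[0.44284026 0.21949491 0.26947798] 2.0667 [ 0.33348891  0.94275353 -0.00096199] [4.60105261e-01 1.76137757e-01 3.15852457e-03 1.39924926e+00
 9.40184965e-05 8.00107798e-01]
[[337.42730121 170.85996866]]
cassette [([0.496, 0.3202, 0.071], 0.77), ([0.3964, 0.2896, 0.045], 0.75), ([0.5963, 0.3131, 0.0205], 0.64)]
cassette_grip [([0.6812, 0.0041, 0.0098], 0.71), ([0.3909, 0.2903, 0.0432], 0.7), ([0.4957, 0.3239, 0.072], 0.68), ([0.5942, 0.3121, 0.0194], 0.67)]
dock [([0.4912, 0.3117, 0.0112], 0.7)]
```

View pics/w1.png

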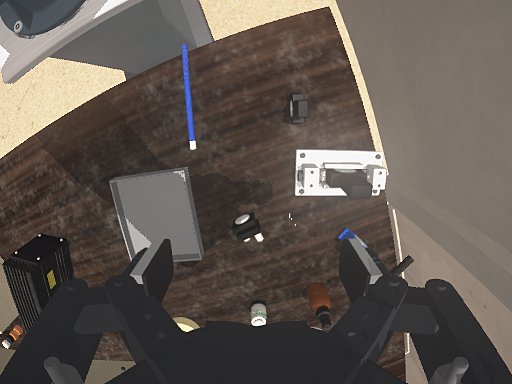

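```bash
python3 - <<'E'
import cv2
a=cv2.imread('pics/w1.png')
cv2.imwrite('pics/w1c.png',cv2.resize(a[140:210,285:400],None,fx=6.9,fy=6.9,interpolation=cv2.INTER_CUBIC))
E
```

```text
(no output)
```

View pics/w1c.png

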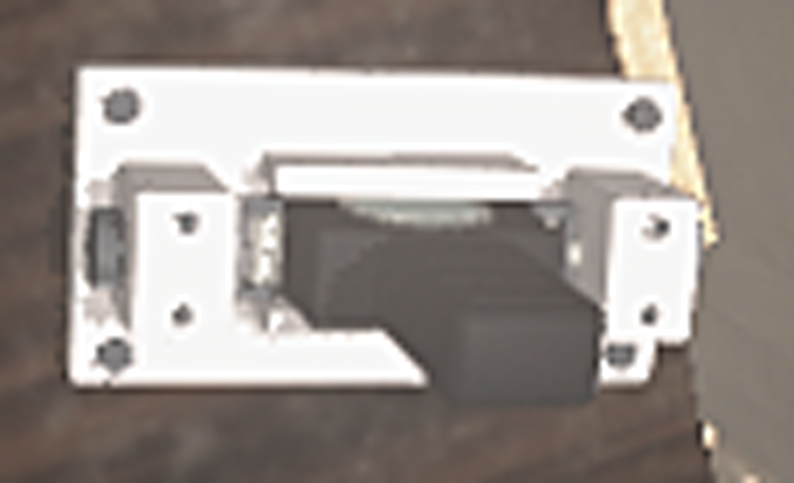

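```bash
cat > fit.py <<'E'
from look import *
from scipy.optimize import least_squares
def fit(obs,x0=(.5,.322,-.34)):
    # obs: list of (cam,uv,P dock)
    def r(x):
        c,s=np.cos(x[2]),np.sin(x[2]);e=[]
        for n,uv,P in obs:
            w=[x[0]+c*P[0]-s*P[1],x[1]+s*P[0]+c*P[1],P[2]];e+=list(proj(n,w)[0]-uv)
        return np.array(e)
    q=least_squares(r,x0,loss='soft_l1');return q.x,r(q.x).reshape(-1,2)
E
python3 - <<'E'
from fit import *
f=lambda u,v:(285+u/6.9-.43,140+v/6.9-.43)
h=lambda u,v:(170+u/6-.4,205+v/6-.4)
# wrist: image right = +y dock, up = -x
W=[((78,66),(-33,-65,10)),((70,383),(33,-65,10)),((676,82),(-33,65,10)),((138,190),(-15,-58,42)),((240,190),(-15,-38,42)),((612,198),(-15,38,42)),((698,202),(-15,58,42)),((690,343),(15,58,42))]
ow=[('wrist',f(*a),np.array(b)/1000) for a,b in W]
S=[((270,487),(-33,65,5)),((562,300),(-33,-65,5)),((465,165),(15,-58,42))]
os=[('scene',h(*a),np.array(b)/1000) for a,b in S]
for o in (ow,os,ow+os):
    x,e=fit(o);print(x,np.round(e,1).tolist())
# grip top in wrist
for u,v in [(462,303),(603,303),(605,403),(455,400)]: print(ray('wrist',f(u,v),.092))
s=bot.observe();R=s['tool_rot'];p=s['tool_pos']
E
```

```text
[ 0.50558161  0.32126177 -0.35480722] [[0.1, 0.2], [-0.3, 0.0], [0.4, 0.2], [-0.4, -0.1], [-0.0, 0.1], [0.1, -0.2], [0.7, -0.5], [-0.4, 0.2]]
[ 0.50241168  0.32458744 -0.30098713] [[-0.2, 0.2], [-0.5, -1.0], [0.9, 0.5]]
[ 0.5053971   0.32143605 -0.35235142] [[0.1, 0.2], [-0.2, -0.0], [0.5, -0.1], [-0.3, -0.1], [0.0, -0.0], [0.2, -0.4], [0.8, -0.7], [-0.3, -0.1], [-1.8, -2.5], [-0.5, -1.3], [1.7, -0.4]]
[0.49579457 0.31501271 0.092     ]
[0.50470725 0.33948483 0.092     ]
[0.52246149 0.33559779 0.092     ]
[0.51199435 0.30940243 0.092     ]
```

```bash
python3 - <<'E'
from look import *
for z in (0,-.4,-.75,-.9): print(z,ray('scene',(100,330),z),ray('scene',(20,270),z))
print('desk edge',ray('scene',(195,272),0),ray('scene',(300,348),0))
s=bot.observe();R=s['tool_rot'];p=s['tool_pos']
print(R.T@(np.array([.506,.322,.18])-p)/.3)
E
```

```text
0 [0.61935491 0.6106688  0.        ] [0.86017468 0.63214829 0.        ]
-0.4 [ 0.7871397   0.63907375 -0.4       ] [ 1.14033509  0.67057638 -0.4       ]
-0.75 [ 0.93395138  0.66392808 -0.75      ] [ 1.38547545  0.70420096 -0.75      ]
-0.9 [ 0.99687067  0.67457993 -0.9       ] [ 1.49053561  0.71861149 -0.9       ]
desk edge [0.54650085 0.39760337 0.        ] [0.27026633 0.38759727 0.        ]
[-0.07682029  0.40136379  0.30220436]
```

Emit:
send_rows(commands=[[1,[-0.077,0.401,0.3],[0,0,0.01]],[1,[-0.077,0.401,0.3],[0,0,0.01]],[1,[-0.077,0.401,0.3],[0,0,0.01]],[1,[-0.077,0.401,0.3],[0,0,0.01]],[1,[-0.077,0.401,0.3],[0,0,0.01]],[1,[-0.077,0.401,0.3],[0,0,0.01]]])

```text
time: 2.77
tool_pos: [0.5056, 0.3223, 0.1793]
tool_rot: [[-0.934, 0.358, -0.002], [0.358, 0.934, -0.001], [0.001, -0.002, -1.0]]
wrist_force: [-0.8, -0.7, 0.2]
gripper_width: 0.998
```

```bash
python3 - <<'E'
from look import *
s=bot.observe();R=s['tool_rot'];p=s['tool_pos'];print(p,s['time'],R,s['qpos'])
i=bot.capture('wrist');save(i,'w2')
print(proj('wrist',[.5055,.3213,.01]))
E
```

```text
[0.50557835 0.32231854 0.17926127] 2.7667 [[-0.93361508  0.35827239 -0.0019455 ]
 [ 0.35827508  0.93361522 -0.0012636 ]
 [ 0.00136364 -0.00187674 -0.99999731]] [ 5.67565013e-01  3.87817381e-01  6.98191772e-02  1.25511789e+00
 -1.96183295e-05  9.33983779e-01]
[[255.91983378 171.38190914]]
```

View pics/w2.png

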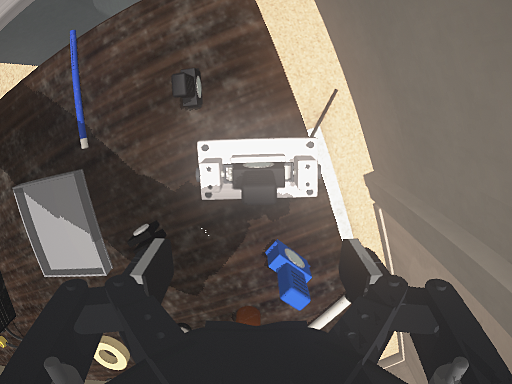

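```bash
python3 - <<'E'
import cv2
a=cv2.imread('pics/w2.png')
cv2.imwrite('pics/w2c.png',cv2.resize(a[130:210,190:330],None,fx=5.7,fy=5.7,interpolation=cv2.INTER_CUBIC))
E
```

```text
(no output)
```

View pics/w2c.png

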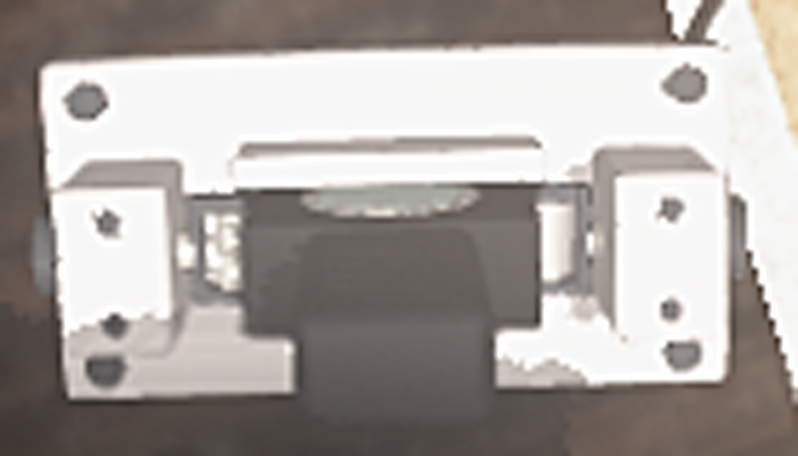

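```bash
python3 - <<'E'
from fit import *
f=lambda u,v:(190+u/5.7-.41,130+v/5.7-.41)
W=[((40,64),(-33,-65,10)),((68,400),(33,-65,10)),((728,48),(-33,65,10)),((728,382),(33,65,10)),((52,189),(-15,-58,42)),((182,186),(-15,-38,42)),((612,174),(-15,38,42)),((725,172),(-15,58,42))]
o=[('wrist',f(*a),np.array(b)/1000) for a,b in W]
x,e=fit(o);print(x,np.round(e,1).tolist())
c=[ray('wrist',f(u,v),.102) for u,v in [(300,325),(495,325),(298,425),(490,425)]];print(c,np.mean(c,0))
s=bot.observe();R=s['tool_rot'];p=s['tool_pos']
cx,cy,yw=x;y=np.array([-np.sin(yw),np.cos(yw),0]);z=np.array([0,0,-1.]);T=np.c_[np.cross(y,z),y,z]
print(R.T@(np.array([cx,cy,.063])-p)/.3,cv2.Rodrigues(R.T@T)[0].ravel()/1.5)
E
```

```text
[ 0.50399942  0.32459723 -0.33911848] [[0.0, 0.2], [-0.4, -0.1], [0.9, -0.4], [-0.3, -0.1], [-0.1, 0.3], [-2.7, 0.1], [0.5, 0.0], [0.9, 0.1]]
[array([0.49315159, 0.3147099 , 0.102     ]), array([0.50265186, 0.33939993, 0.102     ]), array([0.50638284, 0.3091101 , 0.102     ]), array([0.51592002, 0.33386644, 0.102     ])] [0.50452658 0.32427159 0.102     ]
[0.00800931 0.00642313 0.39158365] [-0.00043184 -0.00028083 -0.01817896]
```

Emit:
send_rows(commands=[[1,[0.008,0.005,0.13],[0,0,-0.012]],[1,[0.008,0.005,0.26],[0,0,-0.012]],[1,[0.008,0.005,0.34],[0,0,-0.012]],[1,[0.008,0.005,0.39],[0,0,-0.012]],[1,[0.008,0.005,0.39],[0,0,-0.012]],[1,[0.008,0.005,0.39],[0,0,-0.012]]])

```text
time: 3.32
tool_pos: [0.5041, 0.3243, 0.0646]
tool_rot: [[-0.94, 0.341, 0.0], [0.341, 0.94, 0.0], [-0.0, 0.0, -1.0]]
wrist_force: [0.2, -0.4, 0.3]
gripper_width: 0.996
```

```bash
python3 - <<'E'
from look import *
i=bot.capture('wrist');save(i,'w3')
E
```

```text
(no output)
```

View pics/w3.png

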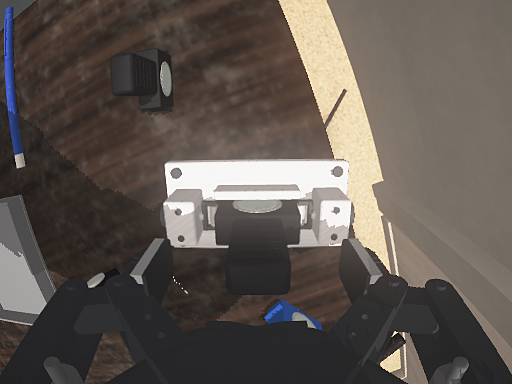

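The grip (258,270) stands midway between the open pads (about 165 and 345), so I'm closing.

Emit:
send_rows(commands=[[0,[0,0,0],[0,0,0]],[0,[0,0,0],[0,0,0]],[0,[0,0,0],[0,0,0]],[0,[0,0,0],[0,0,0]],[0,[0,0,0],[0,0,0]],[0,[0,0,0],[0,0,0]],[0,[0,0,0],[0,0,0]],[0,[0,0,0],[0,0,0]],[0,[0,0,0],[0,0,0]],[0,[0,0,0],[0,0,0]]])

```text
time: 4.2
tool_pos: [0.5042, 0.3254, 0.064]
tool_rot: [[-0.941, 0.339, 0.001], [0.339, 0.941, 0.0], [-0.0, 0.001, -1.0]]
wrist_force: [-0.5, -1.5, 5.5]
gripper_width: 0.321
```

```bash
python3 - <<'E'
from look import *
s=bot.observe();print(s)
i=bot.capture('wrist');save(i,'w4')
E
```

```text
{'time': 4.2, 'qpos': array([ 5.73107029e-01,  4.62733671e-01, -1.21706939e-01,  9.85532707e-01,
        4.02623256e-05,  9.18883324e-01]), 'joint_velocities': array([-6.81594468e-04, -5.45211111e-04,  3.26407468e-05,  1.59619318e-03,
       -1.45344042e-03,  3.62045420e-04]), 'joint_efforts': array([ 2.84250062e-01, -6.36553001e+01,  2.94096619e+01, -4.97502442e-01,
        9.08285100e-02,  5.12280269e-03]), 'tool_pos': array([0.5042232 , 0.32542061, 0.06395795]), 'tool_rot': array([[-9.40812478e-01,  3.38926884e-01,  6.69677952e-04],
       [ 3.38927224e-01,  9.40812472e-01,  4.80102698e-04],
       [-4.67321658e-04,  6.78658698e-04, -9.99999661e-01]]), 'wrist_force': array([-0.49878015, -1.4950901 ,  5.52324027]), 'wrist_torque': array([-0.14238592,  0.16162496,  0.01165566]), 'gripper_width': 0.32080201766882915}
```

View pics/w4.png

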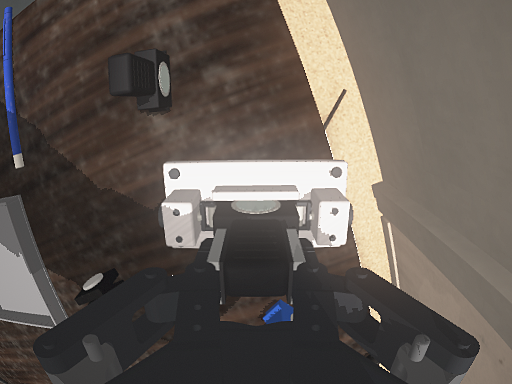

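Gripped at 0.32, about 27 mm, which matches the 28 mm grip. Next I tilt +0.24 rad about the dock's x axis, pivoting on the −y end of the foot.

Emit:
send_rows(commands=[[0,[0,-0.011,-0.006],[-0.04,0,0]],[0,[0,-0.022,-0.01],[-0.08,0,0]],[0,[0,-0.034,-0.014],[-0.12,0,0]],[0,[0,-0.04,-0.015],[-0.14,0,0]],[0,[0,-0.045,-0.016],[-0.16,0,0]],[0,[0,-0.045,-0.016],[-0.16,0,0]],[0,[0,-0.045,-0.016],[-0.16,0,0]],[0,[0,-0.045,-0.016],[-0.16,0,0]]])

```text
time: 4.92
tool_pos: [0.5004, 0.3143, 0.0693]
tool_rot: [[-0.941, 0.328, 0.082], [0.338, 0.913, 0.228], [-0.001, 0.242, -0.97]]
wrist_force: [0.9, 6.9, 1.5]
gripper_width: 0.319
```

```bash
python3 - <<'E'
from look import *
s=bot.observe();print({k:np.round(s[k],3) for k in ['time','tool_pos','tool_rot','wrist_force','wrist_torque','gripper_width']})
R=s['tool_rot'];R0=np.array([[-.9408,.3389,0],[.3389,.9408,0],[0,0,-1]]);print(cv2.Rodrigues(R0.T@R)[0].ravel(),R0.T@(s['tool_pos']-[.5042,.3254,.064]))
i=bot.capture('wrist');save(i,'w5');i=bot.capture('side');cv2.imwrite('pics/s5.png',cv2.resize(i[130:220,150:280,::-1],None,fx=6,fy=6))
E
```

```text
{'time': np.float64(4.917), 'tool_pos': array([0.5  , 0.314, 0.069]), 'tool_rot': array([[-0.941,  0.328,  0.082],
       [ 0.338,  0.913,  0.228],
       [-0.001,  0.242, -0.97 ]]), 'wrist_force': array([0.907, 6.897, 1.465]), 'wrist_torque': array([ 1.514, -0.14 ,  0.093]), 'gripper_width': np.float64(0.319)}
[-0.24452916 -0.00038163 -0.00100686] [-0.00015604 -0.01168886 -0.00533883]
```

View pics/w5.png

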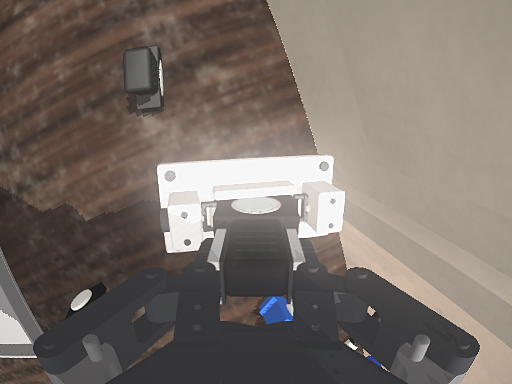

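View pics/s5.png

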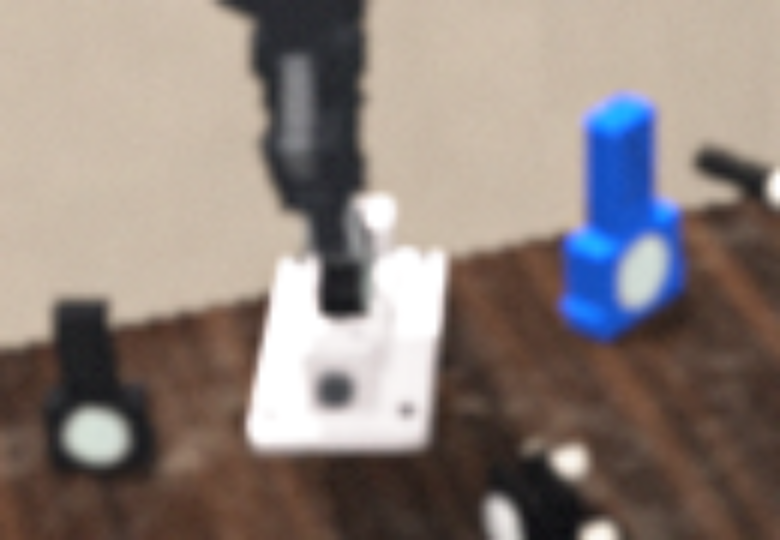

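```bash
python3 - <<'E'
import cv2,numpy as np
a=[cv2.resize(cv2.imread('pics/%s.png'%n)[150:310,150:355],None,fx=1.9,fy=1.9,interpolation=cv2.INTER_CUBIC) for n in('w4','w5')]
cv2.imwrite('pics/w45.png',np.hstack(a))
E
```

```text
(no output)
```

View pics/w45.png

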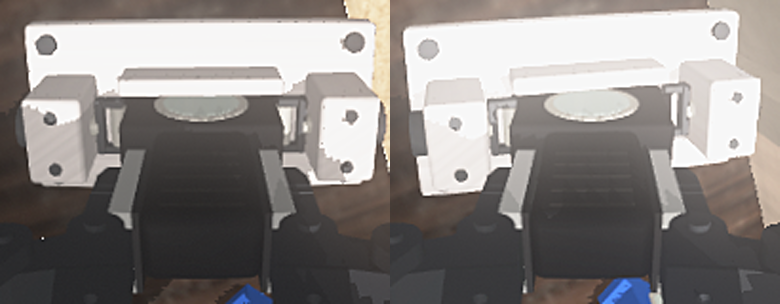

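The +y end is up: computed ridge_left z is about 33 mm and ridge_right about 20 mm. I'll ease back so the first ridge settles on its roller.

Emit:
send_rows(commands=[[0,[0,0.008,0.004],[0.03,0,0]],[0,[0,0.016,0.008],[0.06,0,0]],[0,[0,0.016,0.008],[0.06,0,0]],[0,[0,0.016,0.008],[0.06,0,0]]])

```text
time: 5.35
tool_pos: [0.502, 0.3189, 0.0672]
tool_rot: [[-0.941, 0.334, 0.052], [0.338, 0.93, 0.143], [-0.0, 0.152, -0.988]]
wrist_force: [2.7, 5.0, -1.8]
gripper_width: 0.318
```

```bash
cat > st.py <<'E'
from look import *
s=bot.observe();R=s['tool_rot'];R0=np.array([[-.9408,.3389,0],[.3389,.9408,0],[0,0,-1]])
th=-cv2.Rodrigues(R0.T@R)[0].ravel()[0];d=R0.T@(s['tool_pos']-[.5042,.3254,.064])*1000
y,z=d[1],64-d[2];c,si=np.cos(th),np.sin(th)
print('t',s['time'],'th',th,'tcp dock',d[0],y,z,'F dock',R0.T@s['wrist_force']*[1,1,-1],'T',R0.T@s['wrist_torque'],s['gripper_width'])
for n,a in(('left',28),('right',-28)): print(n,y+c*a+si*44,z+si*a-c*44)
E
python3 st.py
```

```text
t 5.35 th 0.15243945096625197 tcp dock -0.08038828573122281 -6.851929155550309 67.17336215717305 F dock [-0.84679782  5.63038254 -1.84996342] T [-1.35371317 -0.18430831  0.05605068] 0.31813719604266333
left 27.50476007934785 27.935397061915708
right -27.845840918826553 19.431811398156313
```

ridge_left rests on its roller (about 27.9 mm at lean 0.152). Now I'll rock the other way about that ridge.

Emit:
send_rows(commands=[[0,[0,0.01,-0.006],[0.04,0,0]],[0,[0,0.019,-0.012],[0.08,0,0]],[0,[0,0.029,-0.017],[0.12,0,0]],[0,[0,0.037,-0.02],[0.153,0,0]],[0,[0,0.037,-0.02],[0.153,0,0]],[0,[0,0.037,-0.02],[0.153,0,0]]])

```text
time: 5.85
tool_pos: [0.505, 0.3281, 0.074]
tool_rot: [[-0.941, 0.337, -0.027], [0.338, 0.938, -0.072], [0.0, -0.077, -0.997]]
wrist_force: [2.8, 5.2, -2.7]
gripper_width: 0.32
```

```bash
python3 st.py; python3 - <<'E'
from look import *
i=bot.capture('wrist');cv2.imwrite('pics/w6.png',cv2.resize(i[150:310,150:355,::-1],None,fx=3.5,fy=3.5,interpolation=cv2.INTER_CUBIC))
E
```

```text
t 5.85 th -0.07725101564926948 tcp dock 0.16402920995193035 2.768708626334214 74.01078607275565 F dock [-0.90495783  5.86594376 -2.68465449] T [-1.91270618 -0.04917059 -0.00436328] 0.3195064890619056
left 27.289537155797476 27.981132932321707
right -28.543449782521506 32.302888310116906
```

View pics/w6.png

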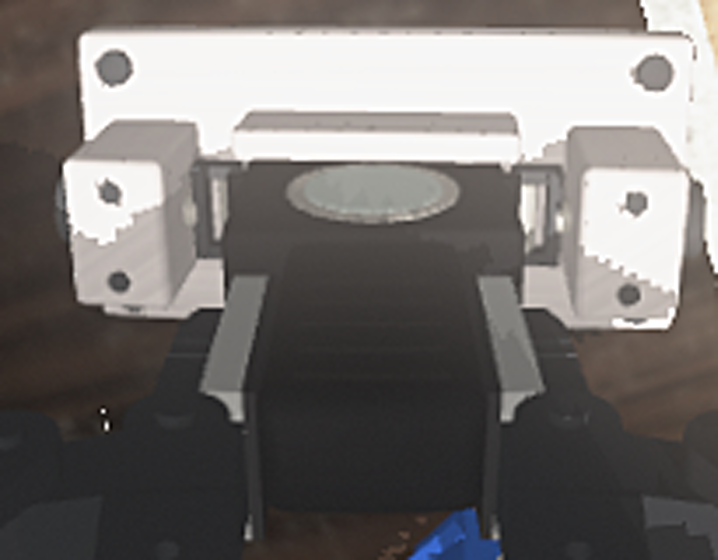

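Both ridges are now up (28.0 and 32.3 mm). Next I level it and lift gently.

Emit:
send_rows(commands=[[0,[0,-0.008,-0.018],[-0.025,0,0]],[0,[0,-0.012,-0.035],[-0.051,0,0]],[0,[0,-0.014,-0.066],[-0.051,0,0]],[0,[0,-0.018,-0.12],[-0.051,0,0]],[0,[0,-0.026,-0.22],[-0.051,0,0]],[0,[0,-0.034,-0.32],[-0.051,0,0]],[0,[0,-0.038,-0.365],[-0.051,0,0]],[0,[0,-0.038,-0.365],[-0.051,0,0]]])

```text
time: 6.57
tool_pos: [0.5048, 0.3245, 0.1887]
tool_rot: [[-0.94, 0.34, 0.004], [0.34, 0.94, -0.0], [-0.003, 0.001, -1.0]]
wrist_force: [-0.0, 0.6, -1.3]
gripper_width: 0.321
```

```bash
python3 st.py; python3 - <<'E'
from look import *
i=bot.capture('wrist');save(i,'w7')
for l in ['tray']:
  print(l,[(np.round(d['at'],4).tolist(),round(d['conf'],2)) for d in bot.boxes_of(l,'wrist')])
# tray corners, scene image
a=bot.capture('scene');cv2.imwrite('pics/s7.png',cv2.resize(a[140:220,260:360,::-1],None,fx=7,fy=7,interpolation=cv2.INTER_CUBIC))
E
```

```text
t 6.5667 th 0.0009385607582992324 tcp dock -0.9153793074558346 -0.6624745750922162 188.67030926848207 F dock [ 0.2303584   0.60096252 -1.31270702] T [ 0.01040848 -0.01666073 -0.0046727 ] 0.320828504735252
left 27.378809759662683 144.69660834557328
right -28.62116557524281 144.6440489508251
tray [([0.4735, 0.0498, -0.0012], 0.87), ([0.4934, 0.3284, 0.2062], 0.16)]
```

View pics/w7.png

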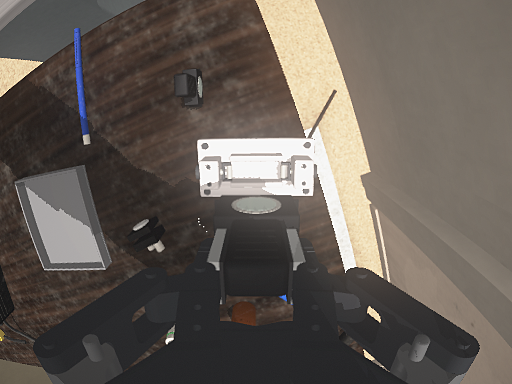

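View pics/s7.png

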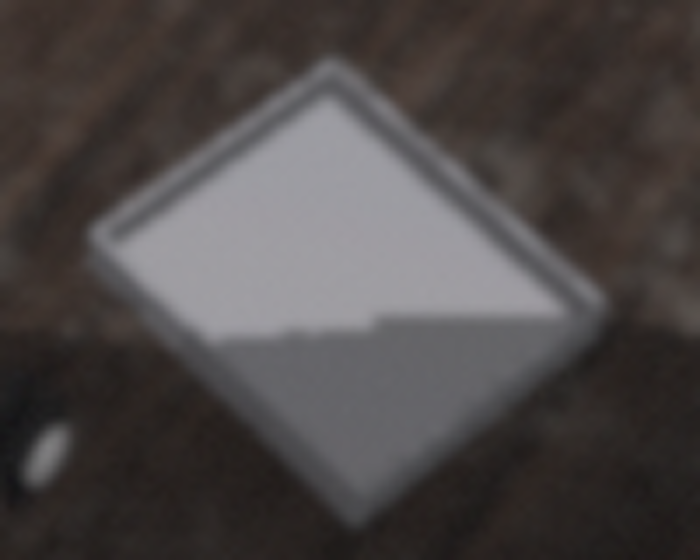

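```bash
python3 - <<'E'
from look import *
c=[ray('scene',(260+u/7-.4,140+v/7-.4),.022) for u,v in [(335,60),(605,305),(357,515),(90,237)]];print(np.round(c,4),np.mean(c,0))
f=[ray('scene',(260+u/7-.4,140+v/7-.4),.003) for u,v in [(335,100),(573,318),(358,492),(118,248)]];print(np.round(f,4),np.mean(f,0))
w=[ray('wrist',p,.022) for p in [(15,183),(82,166),(110,270)]];print(np.round(w,3),(w[0]+w[2])/2)
s=bot.observe();R=s['tool_rot'];p=s['tool_pos']
print(R.T@(np.array([.475,.05,.19])-p)/.3)
E
```

```text
[[ 0.5306 -0.0251  0.022 ]
 [ 0.3959  0.006   0.022 ]
 [ 0.4192  0.1284  0.022 ]
 [ 0.5564  0.0932  0.022 ]] [0.4755483  0.05066235 0.022     ]
[[ 0.5264 -0.0226  0.003 ]
 [ 0.4053  0.0054  0.003 ]
 [ 0.4275  0.1112  0.003 ]
 [ 0.5523  0.0805  0.003 ]] [0.47787827 0.04360119 0.003     ]
[[0.398 0.008 0.022]
 [0.422 0.133 0.022]
 [0.558 0.098 0.022]] [0.47792403 0.05295022 0.022     ]
[-0.22146318 -0.88995307 -0.01728591]
```

Tray centre is about (0.476, 0.050). Carrying the cassette over it.

Emit:
send_rows(commands=[[0,[-0.03,-0.12,-0.01],[0,0,0]],[0,[-0.06,-0.24,-0.01],[0,0,0]],[0,[-0.09,-0.36,-0.01],[0,0,0]],[0,[-0.12,-0.48,-0.01],[0,0,0]],[0,[-0.15,-0.6,-0.01],[0,0,0]],[0,[-0.18,-0.72,-0.01],[0,0,0]],[0,[-0.21,-0.82,-0.01],[0,0,0]],[0,[-0.221,-0.89,-0.01],[0,0,0]],[0,[-0.221,-0.89,-0.01],[0,0,0]],[0,[-0.221,-0.89,-0.01],[0,0,0]]])

```text
time: 7.55
tool_pos: [0.4745, 0.0496, 0.1872]
tool_rot: [[-0.94, 0.341, -0.004], [0.341, 0.94, -0.003], [0.002, -0.004, -1.0]]
wrist_force: [-0.1, 0.3, -1.4]
gripper_width: 0.323
```

```bash
python3 - <<'E'
from look import *
s=bot.observe();print(s['time'],s['tool_pos'],s['tool_rot'])
i=bot.capture('wrist');save(i,'w8')
i=bot.capture('side');cv2.imwrite('pics/s8.png',cv2.resize(i[150:310,130:330,::-1],None,fx=3.7,fy=3.7,interpolation=cv2.INTER_CUBIC))
E
```

```text
7.55 [0.47450017 0.04960462 0.18716007] [[-0.93989675  0.34144076 -0.00350789]
 [ 0.34145108  0.93989495 -0.00294089]
 [ 0.00229291 -0.0039619  -0.99998952]]
```

View pics/w8.png

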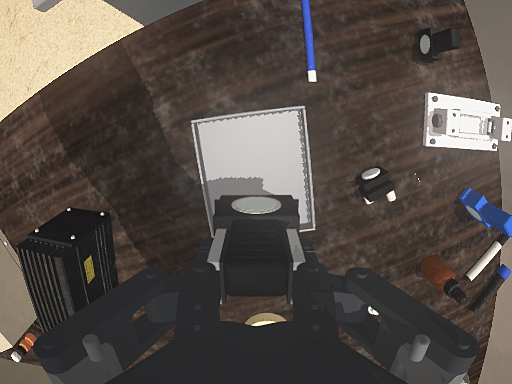

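View pics/s8.png

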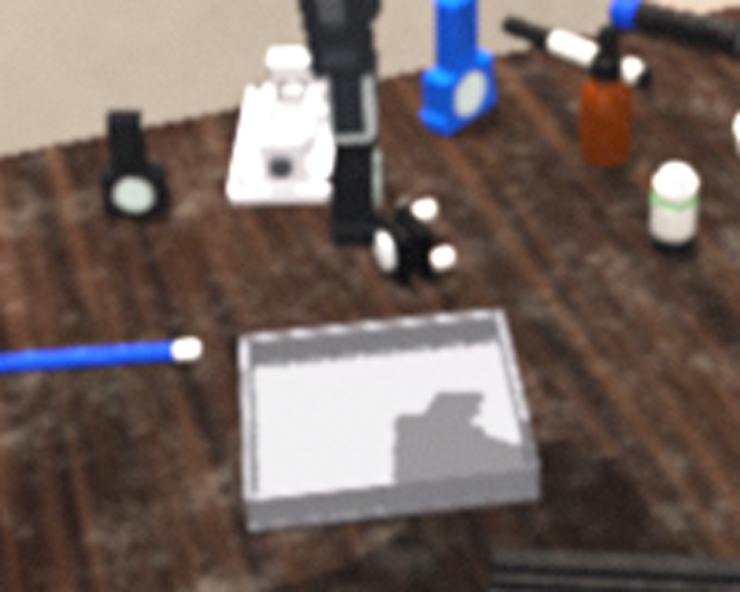

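Emit:
send_rows(commands=[[0,[0,0,0.12],[0,0,0]],[0,[0,0,0.24],[0,0,0]],[0,[0,0,0.34],[0,0,0]],[0,[0,0,0.39],[0,0,0]],[0,[0,0,0.41],[0,0,0]],[0,[0,0,0.42],[0,0,0]],[0,[0,0,0.42],[0,0,0]]])

```text
time: 8.23
tool_pos: [0.4756, 0.0511, 0.0623]
tool_rot: [[-0.941, 0.338, -0.001], [0.338, 0.941, -0.003], [0.0, -0.003, -1.0]]
wrist_force: [0.3, 0.0, -0.9]
gripper_width: 0.321
```

```bash
python3 - <<'E'
from look import *
s=bot.observe();print(s['time'],s['tool_pos'],s['tool_rot'],s['wrist_force'])
i=bot.capture('side');cv2.imwrite('pics/s9.png',cv2.resize(i[150:310,130:330,::-1],None,fx=3.7,fy=3.7,interpolation=cv2.INTER_CUBIC))
E
```

```text
8.2333 [0.4756316  0.05109537 0.06228691] [[-9.41166664e-01  3.37939853e-01 -1.40243783e-03]
 [ 3.37942526e-01  9.41162813e-01 -2.72180992e-03]
 [ 4.00114293e-04 -3.03562014e-03 -9.99995312e-01]] [ 0.26556289  0.03018061 -0.93885481]
```

View pics/s9.png

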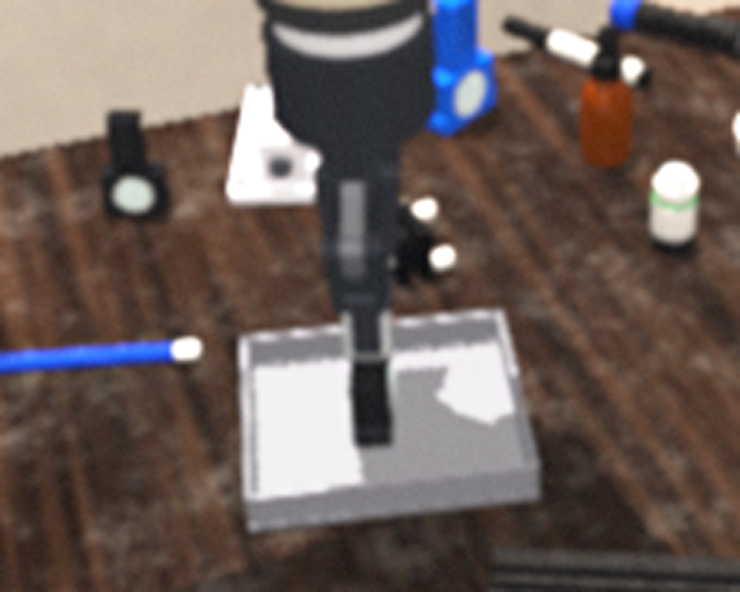

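Emit:
send_rows(commands=[[0,[0,0,0.003],[0,0,0]],[0,[0,0,0.006],[0,0,0]],[0,[0,0,0.009],[0,0,0]],[0,[0,0,0.012],[0,0,0]],[0,[0,0,0.014],[0,0,0]],[0,[0,0,0.014],[0,0,0]]])

```text
time: 8.78
tool_pos: [0.4754, 0.0504, 0.0582]
tool_rot: [[-0.941, 0.339, -0.001], [0.339, 0.941, -0.003], [0.0, -0.003, -1.0]]
wrist_force: [-0.3, 0.4, -1.5]
gripper_width: 0.317
```

Emit:
send_rows(commands=[[0,[0,0,0.003],[0,0,0]],[0,[0,0,0.006],[0,0,0]],[0,[0,0,0.008],[0,0,0]],[0,[0,0,0.008],[0,0,0]]])

```text
time: 9.12
tool_pos: [0.4757, 0.0504, 0.057]
tool_rot: [[-0.941, 0.339, 0.0], [0.339, 0.941, -0.003], [-0.001, -0.003, -1.0]]
wrist_force: [-4.2, -1.8, 15.0]
gripper_width: 0.316
```

Contact at TCP z 0.057, as expected. Relieving the load and then opening.

Emit:
send_rows(commands=[[0,[0,0,-0.004],[0,0,0]],[0,[0,0,-0.004],[0,0,0]],[0.5,[0,0,-0.004],[0,0,0]],[0.7,[0,0,-0.004],[0,0,0]],[0.8,[0,0,-0.004],[0,0,0]],[0.8,[0,0,-0.004],[0,0,0]],[0.8,[0,0,-0.004],[0,0,0]]])

```text
time: 9.7
tool_pos: [0.4755, 0.0504, 0.0569]
tool_rot: [[-0.941, 0.339, -0.001], [0.339, 0.941, -0.003], [0.0, -0.003, -1.0]]
wrist_force: [0.7, -0.4, -0.0]
gripper_width: 0.8
```

```bash
python3 - <<'E'
from look import *
i=bot.capture('wrist');save(i,'w10')
E
```

```text
(no output)
```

View pics/w10.png

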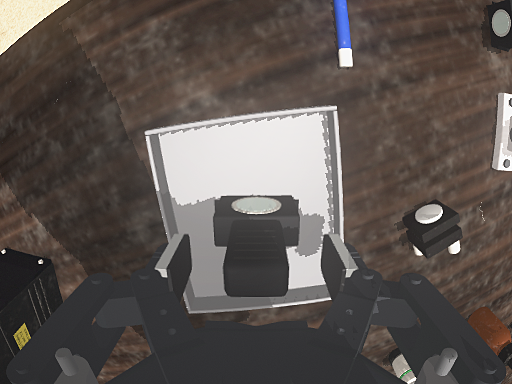

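The cassette (257,245) stands free between the open fingers. Retreating straight up.

Emit:
send_rows(commands=[[0.8,[0,0,-0.05],[0,0,0]],[0.8,[0,0,-0.15],[0,0,0]],[0.8,[0,0,-0.28],[0,0,0]],[0.8,[0,0,-0.4],[0,0,0]],[0.8,[0,0,-0.5],[0,0,0]],[0.8,[0,0,-0.5],[0,0,0]],[0.8,[0,0,-0.5],[0,0,0]]])

```text
time: 10.33
tool_pos: [0.4767, 0.051, 0.2086]
tool_rot: [[-0.941, 0.339, 0.003], [0.339, 0.941, -0.002], [-0.003, -0.001, -1.0]]
wrist_force: [-0.5, 0.9, -0.9]
gripper_width: 0.803
```

```bash
python3 - <<'E'
from look import *
i=bot.capture('wrist');save(i,'w11')
i=bot.capture('side');cv2.imwrite('pics/s11.png',cv2.resize(i[130:310,130:390,::-1],None,fx=3,fy=3,interpolation=cv2.INTER_CUBIC))
for l in ['cassette','kinematic_mount','spare_objective','dropper_bottle','tape_roll']:
  print(l,[(np.round(d['at'],3).tolist(),round(d['conf'],2)) for d in bot.boxes_of(l,'side')])
E
```

```text
cassette [([0.612, 0.31, 0.039], 0.97), ([0.392, 0.289, 0.03], 0.84), ([0.478, 0.043, 0.002], 0.63), ([0.466, 0.041, 0.048], 0.6)]
kinematic_mount [([0.53, 0.158, 0.025], 0.77)]
spare_objective [([0.682, 0.128, 0.028], 0.81), ([0.476, 0.045, 0.002], 0.72)]
dropper_bottle [([0.679, 0.236, 0.041], 0.56)]
tape_roll [([0.697, -0.024, 0.019], 0.62)]
```

View pics/s11.png

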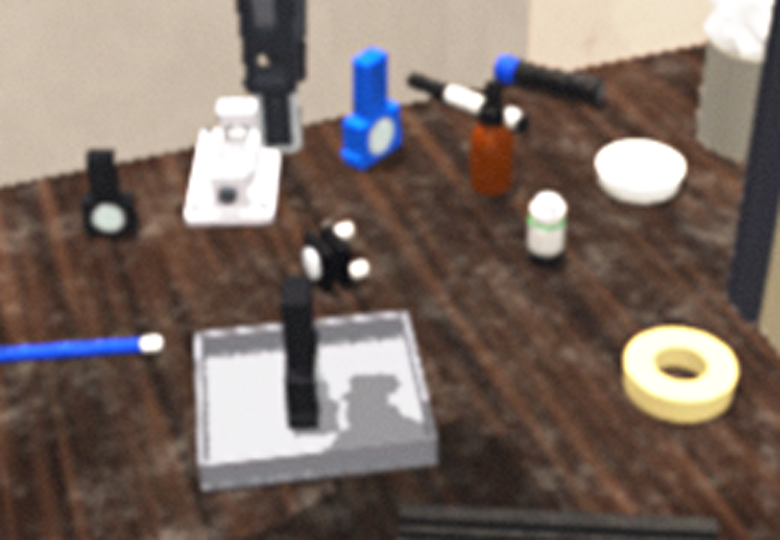

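View pics/w11.png

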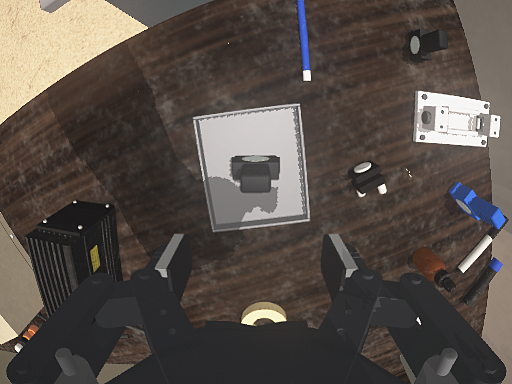

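The cassette stands upright near the tray's centre (side crop, foot at (302,420)). The bystanders are in place and the arm is clear.

```bash
python3 -c "
from plant import bot
print(bot.job_done(),bot.observe()['time'])"
```

```text
the job is handed in; nothing more can be done
the job is handed in; nothing more can be done
```

The cassette is out of its dock and stands upright on its foot near the middle of the grey tray; I handed the job in shortly after 10.3 s on the robot's clock. No verdict is reported.

**What I did:**
- I chose the black cassette in the dock, not the blue one or the small black one.
- I gripped it across y and tilted it +0.24 rad, which raised the left end.
- I let the left ridge settle on its roller, then rocked it to −0.08 rad, which raised the right end.
- I levelled it, lifted it straight out, lowered it into the tray, released it and backed off.

**What the checks showed:** The ridge heights are worked out from the tool pose, not measured on the cassette.

| Step | Left ridge (mm) | Right ridge (mm) |
|---|---|---|
| After the first tilt | 33 | 20 |
| Settled on the left roller | 27.9 | 19.4 |
| After the second tilt | 28.0 | 32.3 |

- **Placing:** the foot met the tray floor with the TCP at z 0.057 m, as expected, and the force peaked at about 15 N at the readings.
- **Final pictures:** the side and wrist views show the cassette upright near the tray's centre with the gripper clear. The bystanders look unmoved; I did not compare their positions with the start in numbers.

**Disagreements:**
- The scene and wrist camera fits of the dock differed by about 3 mm and up to 0.05 rad. I used the close wrist view, and the grip came out centred.
- The detector also gave a few false hits on the tray, as a cassette and as the objective, which I ignored.

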